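# Pump the loaf clamp

## Task

Clamp the loaf for slicing: pump the trigger of the loaf clamp (pull it towards the black handle, let it spring back, again and again) until the jaw has pushed the loaf up against the wooden end fence and the jaw's spring is pressed in about half way. Never press that spring right in, as this crushes the loaf, and do not touch the loaf or the jaw and its rod with the robot, nor disturb the things standing around. Finish while still holding the trigger pulled, with the loaf gripped; do not let go.

Things in the scene. Friction and masses are not known exactly. Their poses are not given: they have to be found in the camera images.
- clamp: Loaf clamp, screwed down, immovable: pale wooden board 460 x 160 x 18 mm with a pistol-type ratchet pusher at one end, a fence at the other. Origin on the counter (board's underside), straight below the trigger's pivot. x runs along the board from handle to fence (board from x = -150 to +310 mm), z up. Two steel cheek plates beside the trigger's foot, 41 mm over all, x -31 to +15 mm, reach 110 mm up.
- handle_top (a point): Middle of the top of the fixed black handle, 165 mm above the counter, at x = -22 mm of the clamp. The handle is an upright bar 16 mm thick along the clamp's x and 18 mm wide along its y. Above 110 mm only the handle and the trigger stand up.
- trigger (a joint): Steel trigger on the fence side of the handle, hinged about the clamp's y at a pivot 98 mm above the counter. Value in rad: 0 released (leaning 0.42 rad from upright towards the fence), 0.44 fully pulled, at its stop (upright, 8 mm from the handle). A spring (2 to 3 N) reopens it; pulling takes 8 to 15 N. A full pull from full return (under 0.04) feeds the rod 12 mm; teeth are 6 mm apart.
- trigger_grip (a point): Point in the middle of the trigger's bar, 52 mm from its pivot, where it is taken; it moves on an arc about the pivot. The bar is 12 mm thick (along the clamp's x), 24 mm wide (along y), its upper end 66 mm from the pivot. Pinch its width from above, hook it from the fence side, or squeeze it against the handle.
- rod (a joint): How far the toothed rod (axis 50 mm above the counter) has been fed towards the fence, in m, 0 to 0.105. The trigger's pawl feeds it on each pull; 12.5 N of friction keeps it in place while the trigger returns.
- jaw (a joint): How far the jaw's spring is pressed in, in m: 0 free, 0.014 half way, 0.028 right in (loaf crushed). Stiffness 400 N/m, so 0.014 means 5.6 N on the loaf. Sliding the loaf along the board alone presses it in by 1 to 5 mm.
- jaw_face (a point): Middle of the front face of the jaw, an upright wooden plate 60 mm wide, 48 mm high, 10 mm thick on a spring at the rod's front end, 50 mm above the counter. In the clamp's frame at x = 87 mm + joint rod - joint jaw.
- loaf: Brown tin loaf, 120 mm long (its x, along the clamp), 85 mm wide, 70 mm high, about 200 g, lying loose on the clamp's board between jaw and fence, touching neither at the start. Origin at the centre of its underside.
- fence: Fixed upright wooden end fence of the clamp, 120 mm wide, 70 mm high. Origin at the foot of the middle of the face that the loaf is pressed against, 275 mm along the clamp's x from its origin.
- roll: A round bread roll 80 mm across and 52 mm high, standing by, to be left alone. Origin at the centre of its underside.
- jam_jar: A jar 70 mm across and 90 mm high, standing by, to be left alone. Origin at the centre of its underside.
- flour_brush: A flat hand brush with a wooden handle, lying on the counter beside the clamp's board, to be left alone.
- cup: A white mug 80 mm across and 90 mm high, standing by, to be left alone. Origin at the centre of its underside.
Mind the look-alikes: they are no part of the job. Leave any blue or purple look-alike of the loaf alone.

How it is judged:
On the way, in this order (a step that is already met when the one before it is completed fails the run):
1. the trigger is pulled for a first time (value of joint trigger above 0.15 rad).
2. the jaw presses the loaf against the fence (contact force between jaw and loaf above 2.5 N and contact force between loaf and fence above 1.5 N), for 0.2 s.
At the end, for the whole second after the job is handed in: The loaf lies flat on the board, at rest, pressed between the jaw and the end fence with more than 2.5 N at the jaw, more than 1.5 N at the fence and less than 10.8 N (jaw spring pressed in 6 to 27 mm), while the gripper still holds the trigger pulled by more than 0.06 rad with more than 1 N (all of step 2 and contact force between jaw and loaf below 10.8 N and value of joint jaw between 0.006 and 0.027 m and value of joint trigger above 0.06 rad and contact force between the fingers and trigger above 1 N and linear speed of loaf below 0.01 m/s and angle between loaf's own z axis and vertical below 0.1 rad); the arm keeps its last pose, push and grip.
It fails at once if the loaf is crushed (jaw force over 11 N) (contact force between jaw and loaf above 11 N).
It fails at once if the robot touches the loaf (contact force between any of the arm, the fingers and loaf above 0.5 N).
It fails at once if the robot pushes the jaw or its rod by hand (contact force between any of the arm, the fingers and rod above 0.5 N).
It fails at once if a thing standing around is disturbed (distance of any of roll, jam_jar, flour_brush, cup from where it was at the start of the episode above 0.03 m).
It also fails if it takes over 72 s, if anything falls off the work surface, if the arm or the gripper's body presses on something with over 40 N, if the wrist force passes 120 N, or if a joint passes its speed limit or range.

## Robot

A 7-joint arm with a two-finger parallel gripper is mounted at the origin on the work surface. World frame = base frame: x ahead of the robot, y to its left, z up, the work surface at z = 0. Lengths are in m, angles in rad, forces in N, time in s.
With the tool pointing down it reaches from about 0.4 to 0.9 m from the base axis. Payload 5.5 kg.
Tool frame: the origin (TCP) lies midway between the tips of the shut fingers; the grasp point (between the pads) lies 19 mm behind it (manip.grip_depth is the distance from the TCP to the grasp point, in m); z points along the fingers, y is the line along which they close (so a half turn about z gives the same grasp; the last joint's range is limited). The gripper opens to 92 mm and grips with 3 to 60 N. Pads are 19 mm wide; open, the fingers measure 130 mm over their backs; the gripper's body (75 mm by 190 mm) begins 47 mm behind the grasp point.
Start: joints at [-0.922, 0.501, -0.427, 1.55, 0.221, 1.138, -0.21], TCP at [0.245, 0.602, 0.227] pointing down, gripper open.
Joint ranges: [-2.88, 2.88], [-0.31, 2.03], [-1.54, 1.56], [0.2, 2.42], [-1.41, 4.55], [0.19, 2.02], [-2.57, 2.57]. Speed limits (rad/s): [2.57, 2.57, 3.14, 3.14, 3.14, 3.14, 3.14].

## Interface

Orientations are given as a unit quaternion [x, y, z, w].
In Python, from bench import manip, effector, viewer gives the robot as it stands. Calls block until the motion is done:
- manip.move_pose(position, orientation): joint-space move of the TCP to a pose.
- manip.servo_line(position, ori=None, vel=0.15): straight line of the TCP; ori=None keeps the orientation; vel is the mean speed in m/s.
- manip.movej(angles): joint-space move.
- effector.open_jaws() and effector.close(f_grip=None): open the fingers fully, or close them until they stop; f_grip is the grip in N (None keeps the last).
- manip.sleep(seconds).
- manip.solve_ik(position, orientation): joint angles nearest the present ones, or None.
- viewer.get_image(name): name is "scene" or "side" or "wrist"; returns the picture (420x560x3 uint8, red, green, blue); there is no depth.
- viewer.get_calibration(name): a dict with "vfov" (degrees; the focal length in pixels is half the picture's height over the tangent of half this angle, whatever the lens; pixels are square), "cx", "cy" (the principal point, pixels), "dist_coeffs" ([k1, k2, p1, p2, k3] as OpenCV has them; the pictures are not rectified), "eye" and "attitude" of the camera in the world. Camera axes: x right, y down, z forward; pixel columns grow to the right and rows downward; lengths in m; the calibration is good to about 2 mm. A picture is of the moment at which its call begins: read the wrist's pose just before it. get_calibration takes no time and is no camera call; for the wrist camera it gives the pose at the moment of the call.
A pose or a line that the arm cannot do raises manip.PlanningError and nothing moves.
- manip.hand_in(): hands the job in; it is judged then, once.
Readings, each from a call of its own:
- manip.current_clock(): time.
- manip.current_q(): joint angles.
- manip.current_joint_velocities(): joint speeds.
- manip.current_tau(): joint torques, N m.
- manip.current_tool_pos(): TCP position.
- manip.current_tcp_rot(): TCP orientation.
- manip.current_force(): force on the tool from outside, world axes, zero at the start.
- manip.current_wrist_torque(): the same for the moment, N m.
- manip.current_finger_gap(): finger opening in m.
- manip.current_gripper_force(): force on a finger pad.
Only numpy, scipy, OpenCV 4.12 (cv2) and the standard library are available. Lean on these libraries where they do the work, as an engineer would, in place of code of your own. Each camera call takes 0.05 s, during which the arm holds its last target. There are 200 camera calls.

## Working session

There is one attempt and no reset: what is moved stays moved. The work goes in short steps, each a Python script; the robot and the scene stay as the last script left them, time stands still between calls to the robot, and variables do not carry over. Pictures are saved under pics/ and viewed, at most 10 in all, crops included, and the job is handed in when it is done.

```bash
ls; mkdir -p pics
python3 - <<'E'
from bench import manip, effector, viewer
import cv2
for n in ["scene","side"]:
    cv2.imwrite(f"pics/{n}0.png",viewer.get_image(n)[:,:,::-1]); print(n,viewer.get_calibration(n))
E
```

```text
pics
scene {'vfov': 46.16833755484127, 'cx': 279.882707980033, 'cy': 207.24368503835242, 'dist_coeffs': array([-0.12640457,  0.        ,  0.        ,  0.        ,  0.        ]), 'eye': array([1.73620757, 0.32172419, 0.89154629]), 'attitude': array([ 0.52752407,  0.69855579, -0.39225332, -0.28262254])}
side {'vfov': 42.67188712731551, 'cx': 284.35541348065897, 'cy': 209.44759343912523, 'dist_coeffs': array([-0.12758278,  0.        ,  0.        ,  0.        ,  0.        ]), 'eye': array([-0.22368838, -0.98134904,  0.88816356]), 'attitude': array([ 0.82057322, -0.30068941,  0.16010625, -0.45892424])}
```

View pics/scene0.png

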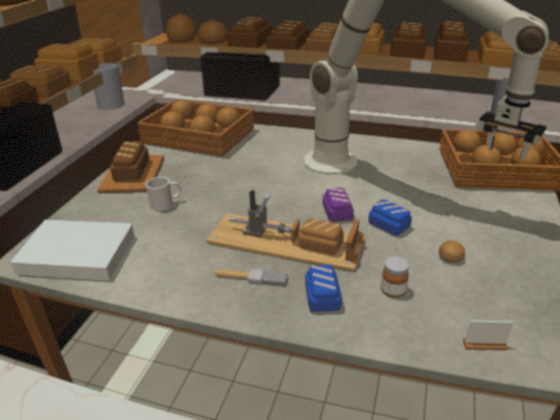

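View pics/side0.png

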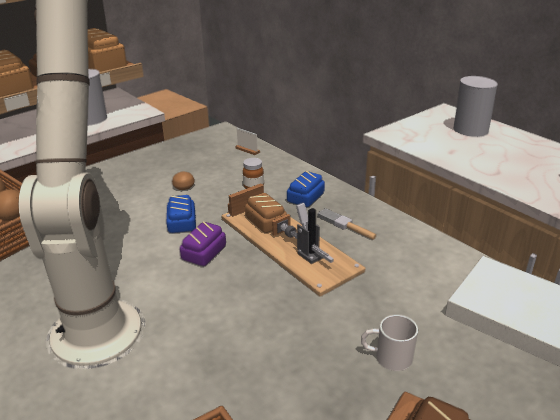

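The scene view shows the clamp board from about (209,238) to (362,255), with the handle near (253,200). In the side view the handle is near (312,215). Enlarging both.

Run:
```python
import cv2
a=cv2.imread("pics/scene0.png")[180:275,200:375]; b=cv2.imread("pics/side0.png")[180:295,215:370]
cv2.imwrite("pics/sc.png",cv2.resize(a,None,fx=4,fy=4,interpolation=cv2.INTER_CUBIC))
cv2.imwrite("pics/sd.png",cv2.resize(b,None,fx=5,fy=5,interpolation=cv2.INTER_CUBIC))
```

```text
(no output)
```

View pics/sc.png

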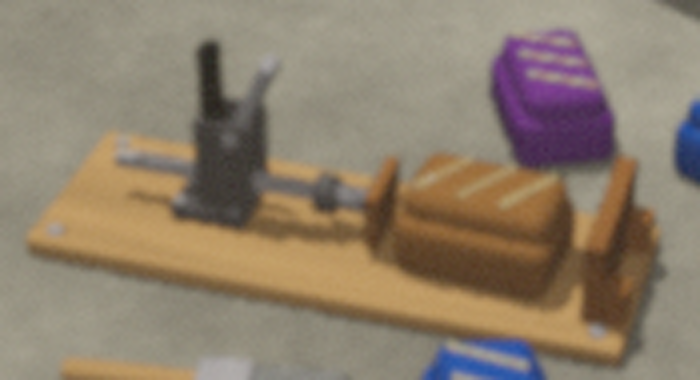

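View pics/sd.png

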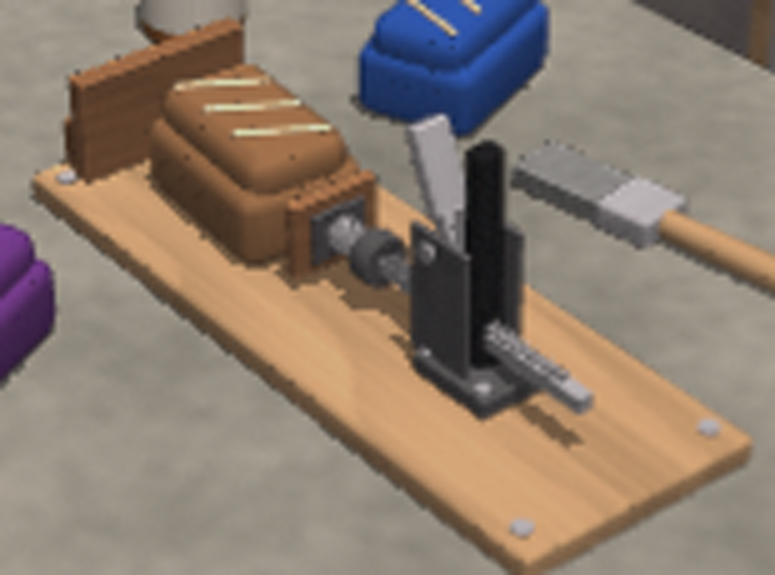

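The scene crop shows the board's top corners at (28,238), (112,137) and (622,350), the handle top at (208,44) and the trigger tip at (268,62). In the side crop the board corners are at (748,438), (525,562) and (36,178), the handle top at (486,147) and the trigger tip at (432,120). The clamp's x runs roughly along world +y. Fitting the clamp's pose to these points.

```bash
cat > h.py <<'E'
import numpy as np, cv2
from scipy.spatial.transform import Rotation as R
from scipy.optimize import least_squares
from bench import manip, effector, viewer
def project(P,c):
    f=210/np.tan(np.radians(c["vfov"])/2); K=np.array([[f,0,c["cx"]],[0,f,c["cy"]],[0,0,1]])
    M=R.from_quat(c["attitude"]).as_matrix().T
    return cv2.projectPoints(np.array(P,float),cv2.Rodrigues(M)[0],-M@c["eye"],K,c["dist_coeffs"])[0][:,0]
def w(P,p):  # clamp -> world
    P=np.atleast_2d(P); return R.from_euler('z',p[2]).apply(P)+[p[0],p[1],0]
def fit(obs,p0=(0.6,-0.05,1.4)):
    # obs: list of (calib, 3d pts in clamp, pixels)
    fun=lambda p: np.concatenate([(project(w(P,p),c)-px).ravel() for c,P,px in obs])
    s=least_squares(fun,p0,loss='soft_l1'); print("pose",s.x.round(4),"res",fun(s.x).reshape(-1,2).round(1).tolist()); return s.x
E
python3 - <<'E'
from h import *
T=[.027,0,.158];H=[-.022,0,.165]
b=lambda x,y:[x,y,.018]
cs,cd=viewer.get_calibration("scene"),viewer.get_calibration("side")
Ps=[b(-.15,-.08),b(-.15,.08),b(.31,-.08),H,T]; ps=np.array([[28,238],[112,137],[622,350],[208,44],[268,62]])/4+[200,180]
Pd=[b(-.15,-.08),b(-.15,.08),b(.31,.08),H,T]; pd=np.array([[748,438],[525,562],[36,178],[486,147],[432,120]])/5+[215,180]
p=fit([(cs,Ps,ps),(cd,Pd,pd)])
fit([(cs,Ps,ps)]);fit([(cd,Pd,pd)])
print(w([T,H,[.275,0,0]],p).round(3))
E
```

```text
pose [ 0.5693 -0.1033  1.5338] res [[-1.9, -0.1], [-1.7, -2.1], [-0.7, 0.5], [-0.6, 0.0], [0.2, 0.0], [1.1, -0.9], [-0.5, -0.6], [-1.9, -1.5], [-0.5, -0.3], [-1.9, -0.3]]
pose [ 0.5688 -0.1007  1.5352] res [[-1.1, -0.0], [-0.9, -2.0], [0.3, 0.4], [0.3, 0.0], [1.1, 0.0]]
pose [ 0.5696 -0.1066  1.5232] res [[1.9, 0.0], [-0.2, 0.1], [-0.4, -1.5], [0.4, 0.2], [-0.9, 0.1]]
[[ 0.57  -0.076  0.158]
 [ 0.568 -0.125  0.165]
 [ 0.579  0.171  0.   ]]
```

The combined fit is within about 2 px (a few mm), and the height and reach are plausible. I'll hook the trigger from the fence side with shut fingers. First: approach and find the contact.

```bash
cat >> h.py <<'E'
C=(0.5691,-0.1035,1.533); CX=np.array([np.cos(C[2]),np.sin(C[2]),0]); Z=0.13
def pos(x,z=Z): return w([x,0,z],C)[0]
def xc(): return float((manip.current_tool_pos()-np.array([C[0],C[1],0]))@CX)
def fx(): return float(np.asarray(manip.current_force())@CX)
E
python3 - <<'E'
from h import *
p=manip.current_tool_pos()
q0=manip.current_q()
best=None
for s in (0,np.pi):
    q=(R.from_euler('z',C[2]+s)*R.from_euler('x',np.pi)).as_quat()
    j=manip.solve_ik(pos(.065,.28),q); print(s,None if j is None else np.round(j,2))
    if j is not None:
        d=np.abs(np.array(j)-q0).max()
        if best is None or d<best[0]: best=(d,q)
q=best[1]; np.save("q.npy",q)
manip.servo_line(np.array(p)+[0,0,.1],vel=.3)
manip.move_pose(pos(.065,.30),q); effector.close(10)
manip.servo_line(pos(.065),q,vel=.25)
print(manip.current_clock(),xc(),fx(),manip.current_finger_gap())
f0=fx()
x=.054
while x>.015:
    manip.servo_line(pos(x),q,vel=.1); f=fx()-f0; print(round(x,4),round(xc(),4),round(f,1))
    if f>2: break
    x-=.003
print(manip.current_clock())
c=viewer.get_calibration("side"); cv2.imwrite("pics/side1.png",cv2.resize(viewer.get_image("side")[150:300,190:390,::-1],None,fx=4,fy=4,interpolation=cv2.INTER_CUBIC))
E
```

```text
0 [-0.09  0.28  0.13  1.7  -0.04  1.16  0.02]
3.141592653589793 [-0.93  0.8   1.53  1.73 -0.81  1.43 -2.45]
5.4 0.06491274280446827 0.08641733819198294 0.0005759483941086087
0.054 0.0528 -0.1
0.051 0.0509 0.3
0.048 0.0478 -0.6
0.045 0.0447 -0.2
0.042 0.0424 1.4
0.039 0.0407 5.6
6.9083
```

View pics/side1.png

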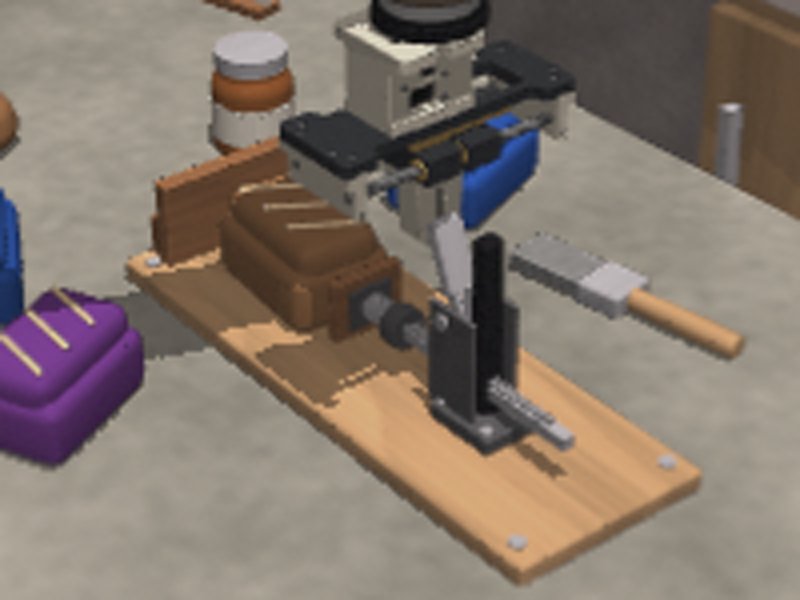

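The shut fingers sit behind the trigger bar, centred at about (440,220), with contact at x≈0.041 as predicted. Now one slow stroke to find the stop.

Run:
```python
from h import *
q=np.load("q.npy"); x=.036
while x>.002:
    manip.servo_line(pos(x),q,vel=.1); f=fx(); print(round(x,4),round(xc(),4),round(f,1))
    if f>28: break
    x-=.003
manip.servo_line(pos(.05),q,vel=.15); print(xc(),fx(),manip.current_clock())
```

```text
0.036 0.0399 9.2
0.033 0.0384 12.2
0.03 0.0359 12.9
0.027 0.0325 12.6
0.024 0.0289 10.6
0.021 0.0254 9.8
0.018 0.022 9.5
0.015 0.0187 9.3
0.012 0.0166 10.7
0.009 0.0161 14.7
0.006 0.0159 20.5
0.003 0.0157 26.0
0.04900487363637787 -0.3483631872443792 10.425
```

The stop is at x≈0.016 and the pull is about 10–13 N. Four more full strokes, then a look.

```bash
cat >> h.py <<'E'
def stroke(q,back=True,end=.004):
    manip.servo_line(pos(.022),q,vel=.08); a=(round(xc(),4),round(fx(),1))
    manip.servo_line(pos(.013),q,vel=.05); b=(round(xc(),4),round(fx(),1))
    manip.servo_line(pos(end),q,vel=.05); print(a,b,round(xc(),4),round(fx(),1))
    if back: manip.servo_line(pos(.050),q,vel=.15); manip.sleep(.15)
E
python3 - <<'E'
from h import *
q=np.load("q.npy")
for i in range(4): stroke(q)
print(manip.current_clock())
cv2.imwrite("pics/side2.png",cv2.resize(viewer.get_image("side")[170:290,210:350,::-1],None,fx=5,fy=5,interpolation=cv2.INTER_CUBIC))
E
```

```text
(0.023, 7.9) (0.0163, 12.2) 0.0157 27.2
(0.0242, 8.6) (0.0166, 10.1) 0.0158 25.4
(0.0245, 8.6) (0.0168, 11.5) 0.0158 25.1
(0.0261, 12.0) (0.0176, 13.3) 0.0158 26.3
17.525
```

View pics/side2.png

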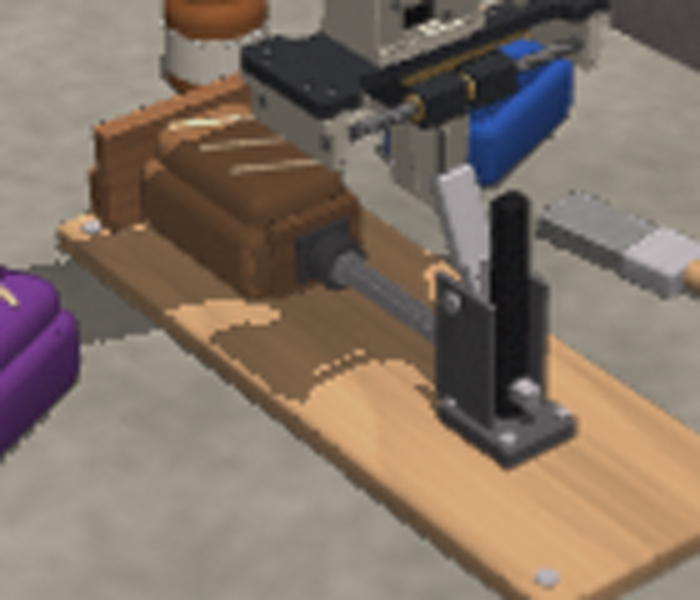

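The jaw now touches the loaf, and the loaf seems close to the fence. The fifth stroke needed more force, so I'm measuring the jaw's position with an overlay before going on.

Run:
```python
from h import *
c=viewer.get_calibration("side")
def show(img,x0,y0,s,js,f0):
    for i,j in enumerate(js):
        P=[[j-.01,-.03,.074],[j-.01,.03,.074],[j-.01,.03,.026]]
        px=((project(w(P,C),c)-[x0,y0]+.5)*s).astype(int); cv2.polylines(img,[px],False,[(0,255,0),(0,255,255),(255,0,255)][i],1)
    F=((project(w([[.275,-.06,.088],[.275,.06,.088],[.275,.06,.018]],C),c)-[x0,y0]+.5)*s).astype(int)
    cv2.polylines(img,[F],False,(255,255,0),1); return img
a=cv2.resize(cv2.imread("pics/side0.png")[165:255,215:315],None,fx=4,fy=4,interpolation=cv2.INTER_CUBIC)
a=show(a,215,165,4,[.087,.099,.111],0)
b=cv2.resize(viewer.get_image("side")[165:255,215:315,::-1],None,fx=4,fy=4,interpolation=cv2.INTER_CUBIC)
b=show(b,215,165,4,[.131,.143,.155],0)
cv2.imwrite("pics/ov.png",np.hstack([a,b]))
```

```text
(no output)
```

View pics/ov.png

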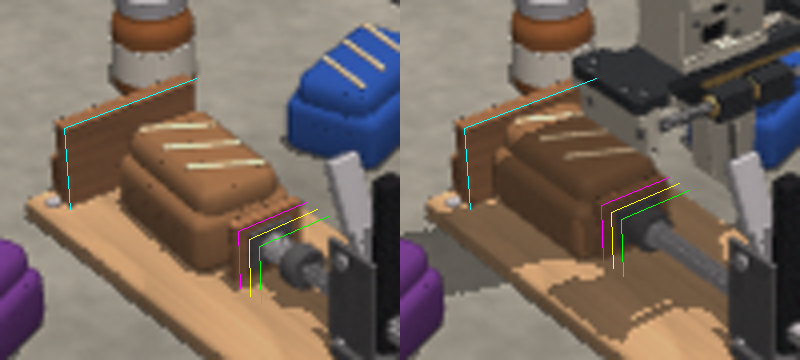

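The overlay suggests the rod started about 16–24 mm fed, so the jaw could already be pressing. Closer look from several cameras before any more strokes.

Run:
```python
from h import *
up=lambda im,x,y,wd:cv2.resize(im[y:y+wd*3//4,x:x+wd],(400,300),interpolation=cv2.INTER_CUBIC)
s=viewer.get_image("side")[:,:,::-1].copy(); cv2.imwrite("pics/s5.png",s)
sc=viewer.get_image("scene")[:,:,::-1].copy(); cv2.imwrite("pics/sc5.png",sc); wr=viewer.get_image("wrist")[:,:,::-1].copy(); cv2.imwrite("pics/w5.png",wr)
b=np.clip(up(s,252,195,64).astype(float)*1.7,0,255).astype(np.uint8)
cv2.imwrite("pics/cmp.png",np.vstack([np.hstack([up(cv2.imread("pics/side0.png"),252,195,64),b]),np.hstack([cv2.resize(wr,(400,300)),up(sc,245,195,120)])]))
print(viewer.get_calibration("wrist"))
```

```text
{'vfov': 64.41677559022736, 'cx': 277.17377091526737, 'cy': 207.45238131181023, 'dist_coeffs': array([-0.06647831,  0.        ,  0.        ,  0.        ,  0.        ]), 'eye': array([0.57345295, 0.01570564, 0.28806315]), 'attitude': array([ 0.99083141, -0.01951085, -0.00237613,  0.13366678])}
```

View pics/cmp.png

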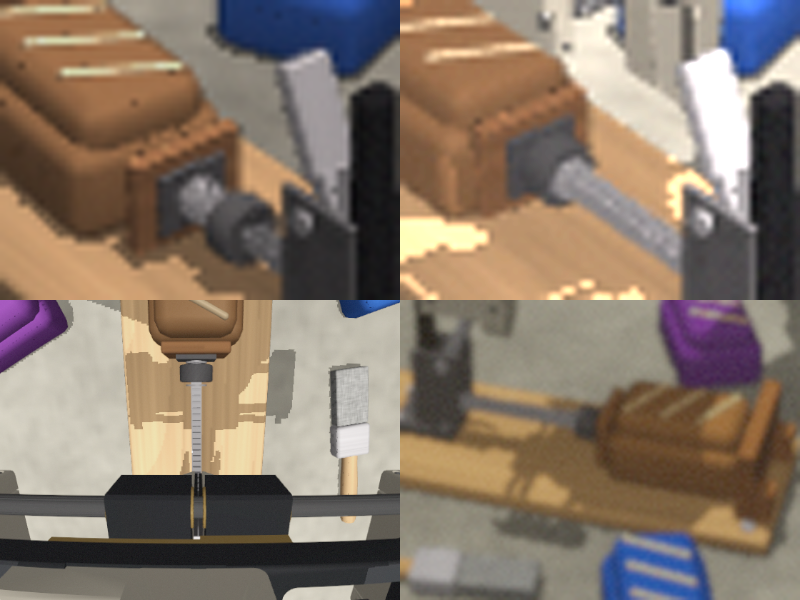

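The wrist view shows the jaw plate, block, collar and rod clearly, with only a small gap left between block and collar. Enlarging it with a scale drawn along the clamp's x.

Run:
```python
from h import *
c=viewer.get_calibration("wrist"); im=cv2.imread("pics/w5.png")[0:130,190:363]
s=4.6; im=cv2.resize(im,None,fx=s,fy=s,interpolation=cv2.INTER_CUBIC); im=np.clip(im*1.4,0,255).astype(np.uint8)
# scales: left z=.074 (plate top), right z=.060 at y=+-.034
for y,z,col in [(.036,.074,(0,255,255)),(-.036,.062,(255,255,0))]:
    for x in np.arange(.08,.181,.005):
        L=.006 if round(x*1000)%10==0 else .003
        px=((project(w([[x,y,z],[x,y+np.sign(y)*L,z]],C),c)-[190,0]+.5)*s).astype(int)
        cv2.line(im,px[0],px[1],col,1)
        if round(x*1000)%20==0: cv2.putText(im,str(round(x*1000)),px[1]+[4 if y<0 else -34,4],0,.4,col,1)
cv2.imwrite("pics/wz.png",im); print(im.shape)
```

```text
(598, 796, 3)
```

View pics/wz.png

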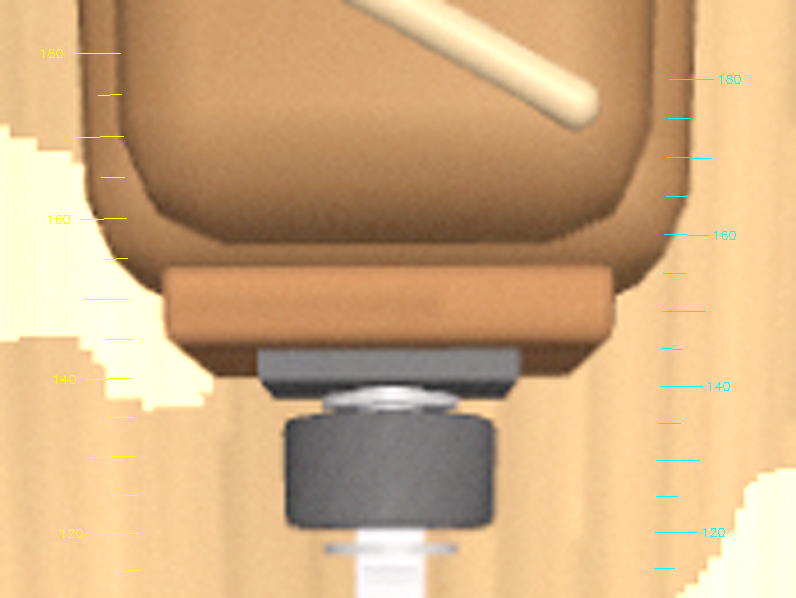

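The loaf is at the fence: the jaw face is at about x = 154 mm, against the 155 mm expected. The collar spans 120–136 mm, so the spring is already well pressed. Working out the compression from the jaw's and collar's shift in the side camera.

Run:
```python
from h import *
c=viewer.get_calibration("side")
P=lambda x,y,z: project(w([[x,y,z]],C),c)[0]
for f0 in (.105,.110,.115,.12): print("plate R corner",f0,((P(.1545,-.03,.074)-P(f0-0,-.03,.074))*6.25).round(0), "L",((P(.1545,.03,.074)-P(f0,.03,.074))*6.25).round(0))
print("collar 60mm",((P(.128,0,.05)-P(.068,0,.05))*6.25).round(0), "48:",((P(.128,0,.05)-P(.08,0,.05))*6.25).round(0))
# template matching: edge (gradient) images, plate patch before -> after
a=cv2.imread("pics/side0.png",0); b=cv2.imread("pics/s5.png",0)
g=lambda i:cv2.Canny(cv2.resize(i,None,fx=6,fy=6,interpolation=cv2.INTER_CUBIC),20,50)
up=lambda i:cv2.resize(i,None,fx=6,fy=6,interpolation=cv2.INTER_CUBIC)
A=up(a);B=up(b)
for n,(x0,y0,x1,y1),reg in [("plate",(271,213,291,236),(250,200,295,240)),("collar",(285,225,297,238),(262,205,300,240)),("tail",(318,242,335,264),(290,225,340,270))]:
    T=A[y0*6:y1*6,x0*6:x1*6]; S=B[reg[1]*6:reg[3]*6,reg[0]*6:reg[2]*6]
    r=cv2.matchTemplate(S,T,cv2.TM_CCOEFF_NORMED); _,v,_,l=cv2.minMaxLoc(r)
    print(n,v,l[0]/6+reg[0]-x0,l[1]/6+reg[1]-y0)
for s in (37,40,43,46,50): print(s,(P(.1545,0,.06)-P(.1545-s/1000,0,.06)).round(1))
```

```text
plate R corner 0.105 [-66. -45.] L [-65. -47.]
plate R corner 0.11 [-59. -40.] L [-58. -42.]
plate R corner 0.115 [-53. -35.] L [-52. -37.]
plate R corner 0.12 [-46. -31.] L [-45. -32.]
collar 60mm [-81. -58.] 48: [-65. -46.]
plate 0.3803187310695648 -16.166666666666657 -13.0
collar 0.6752154231071472 -2.1666666666666856 -9.5
tail 0.7644514441490173 -0.16666666666668561 -0.3333333333333428
37 [-7.8 -5.5]
40 [-8.4 -5.9]
43 [-9.1 -6.4]
46 [-9.7 -6.8]
50 [-10.6  -7.4]
```

The collar moved 60 mm and the plate about 40 mm, so the spring is pressed in about 20 ± 3 mm (~8 N). Another full stroke would crush the loaf. I'll only take up the trigger to about 0.085 rad, which feeds roughly 2 mm, and hold there.

Run:
```python
from h import *
q=np.load("q.npy"); x=.042
while x>.022:
    manip.servo_line(pos(x),q,vel=.03); manip.sleep(.15); print(round(x,4),round(xc(),4),round(fx(),1))
    if xc()<=.0376: break
    x-=.001 if x>.035 else .0005
manip.servo_line(pos(x+.001),q,vel=.03)
for i in range(3): manip.sleep(.5); print(round(xc(),4),round(fx(),1))
print(manip.current_clock())
wr=viewer.get_image("wrist")[:,:,::-1].copy(); cv2.imwrite("pics/w6.png",wr)
s=4.6; z=lambda i:cv2.resize(i[0:130,220:333],None,fx=3.5,fy=4.6,interpolation=cv2.INTER_CUBIC)
cv2.imwrite("pics/fin.png",np.hstack([z(cv2.imread("pics/w5.png")),z(wr)]))
```

```text
0.042 0.0421 1.2
0.041 0.0414 2.3
0.04 0.0403 3.5
0.039 0.0398 4.3
0.038 0.0394 7.3
0.037 0.0391 7.6
0.036 0.0389 9.1
0.035 0.0386 11.7
0.0345 0.0385 12.3
0.034 0.0384 11.8
0.0335 0.0383 12.6
0.033 0.0382 13.5
0.0325 0.038 14.7
0.032 0.0379 14.9
0.0315 0.0378 16.0
0.031 0.0377 15.8
0.0305 0.0376 16.3
0.0378 14.8
0.0378 15.5
0.0378 15.6
26.4917
```

View pics/fin.png

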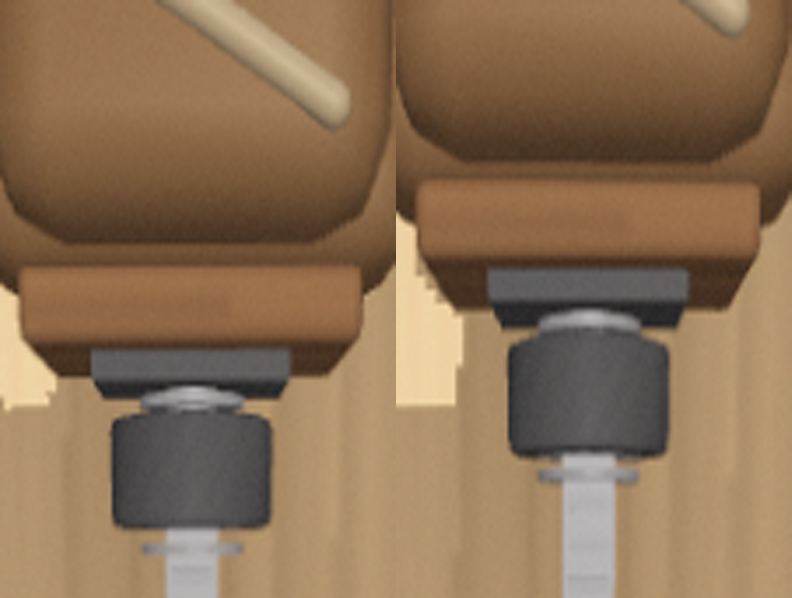

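The trigger is taken up to about 0.075 rad with 15 N on it, and the jaw and collar are essentially unchanged. I'll go about 0.6 mm further for margin on the angle, check that it is steady, and hand in.

Run:
```python
from h import *
q=np.load("q.npy"); x=.0305
while x>.024:
    manip.servo_line(pos(x),q,vel=.03); manip.sleep(.15); print(round(x,4),round(xc(),4),round(fx(),1))
    if xc()<=.0372: break
    x-=.0005
manip.servo_line(pos(x+.001),q,vel=.03)
for i in range(3): manip.sleep(.4); print(round(xc(),4),round(fx(),1))
if .0360<xc()<.0380: print(manip.hand_in())
```

```text
0.0305 0.0376 17.9
0.03 0.0375 17.2
0.0295 0.0374 17.8
0.029 0.0373 19.5
0.0285 0.0371 19.1
0.0373 18.1
0.0373 18.4
0.0373 18.7
the job is handed in; nothing more can be done
None
```

I handed the job in with the loaf pressed against the fence and the trigger held at about 0.085 rad with about 18 N; from the camera images I estimate the jaw spring is pressed in about 20 mm (±3), deeper than the 14 mm half-way mark but inside the 6–27 mm limit, and the judge's verdict was not returned.

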